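Stand a carving blank on end against the fence

ROBOT

A 7-joint arm with a two-finger parallel gripper is mounted at the origin on the work surface. World frame = base frame: x ahead of the robot, y to its left, z up, the work surface at z = 0. Lengths are in m, angles in rad, forces in N, time in s.
With the tool pointing down it reaches from about 0.4 to 0.875 m from the base axis. Payload 6.5 kg.
Tool frame: the origin (TCP) lies on the centre line of the jaws, within the pads' length; the fingertips stand 11 mm ahead of it and the grasp point (between the pads) lies 8 mm behind it (tcp_to_tips is the distance from the TCP to the fingertips, in m); z points along the fingers, y is the line along which they close (so a half turn about z gives the same grasp; the last joint's range is limited). The gripper opens to 88 mm and grips with 3 to 60 N. Pads are 18 mm wide; open, the fingers measure 123 mm over their backs; the gripper's body (75 mm by 187 mm) begins 45 mm behind the grasp point.
Start: joints at [1.212, 0.536, -0.004, 1.538, 0.003, 1.067, -0.071], TCP at [0.188, -0.622, 0.25] pointing down, gripper open.
Joint ranges: [-2.7, 2.7], [-0.37, 2.16], [-1.27, 1.26], [0.24, 2.4], [-1.31, 4.45], [0.19, 1.91], [-2.76, 2.76]. Speed limits (rad/s): [2.39, 2.39, 3.14, 3.14, 3.14, 3.14, 3.14].

INTERFACE

Orientations are given as a unit quaternion [w, x, y, z].
In Python, from bench import * gives the robot as it stands. The module is installed in compiled form; this text tells all that it offers.
- The arm moves only by the tool carry_out, never from a script. Its argument "rows" is a list of rows, each a list of 7 numbers: the shift along the tool's x, y, z in cm, then the turn, a rotation vector about the tool's x, y, z in units of 8 degrees (1.0 is 8 degrees), then the finger opening in cm, from 0 to 8.81. In form: [[dx, dy, dz, rx, ry, rz, grip], ...]. A call has 1 to 5 rows; each row is the pose to reach, as a shift and turn from the pose commanded when the call began, along the tool's axes at that moment; what a row does not reach only later rows make up. A row lasts 1/10 s, in which the tool goes at most 50 mm and 8.59 degrees, less where a joint would pass 70% of its speed; a pose out of reach is approached as far as the arm can. A call with a gripper value outside its range is refused whole. The fingers move at their own pace and stop on an object; "grip_force" is the grip in N (left out, the last holds). Time passes only in rows, so rows that repeat a pose let the fingers close. It gives the time, the measured TCP pose, the force, the opening and the grip force at its end, in the units of the state.
- observe(): the state, without advancing time (a new reading comes with each control period).
- grab_frame(name): name is "scene" or "side" or "wrist"; returns a dict with "pixels" (384x512x3 uint8, blue, green, red), "vertical_fov" (degrees; the focal length in pixels is half the picture's height over the tangent of half this angle, whatever the lens; pixels are square), "cx", "cy" (the principal point, pixels), "extrinsics" (4x4, takes a point from world to camera coordinates). Camera axes: x right, y down, z forward; pixel columns grow to the right and rows downward; lengths in m; the calibration is good to about 2 mm. A picture is of the moment at which its call begins. There is no depth.
- hand_in(): hands the job in; it is judged then, once.
The state is a dict: "clock": time; "qpos": joint angles; "qd": joint speeds; "joint_efforts": joint torques, N m; "position": TCP position; "eef_rot": TCP orientation; "force": force on the tool from outside, world axes, zero at the start; "ft_torque": the same for the moment, N m; "grip_width": opening from 0.0 (shut) to 1.0 (fully open); "finger_force": force on a finger pad.
Only numpy, scipy, OpenCV 4.12 (cv2) and the standard library are available. Lean on these libraries where they do the work, as an engineer would, in place of code of your own. Each camera call takes 0.05 s, during which the arm holds its last target. There are 200 camera calls.

TASK

Three wooden blanks lie side by side on the carving board, pointing away from its fence. Stand up the one that is both long and thick, ready to be carved from the top: push its near end up against the fence and, keeping that end down on the board and against the fence, lift the far end until the blank stands upright on the board right beside the fence, then let go. Leave the short blank and the thin blank lying where they are.

Things in the scene. Friction and masses are not known exactly. Their poses are not given: they have to be found in the camera images.
- long_thick_blank: The blank to stand up: plain brown wooden cylinder, 44 mm diameter, 180 mm long, flat ends, lying on the board in one of three lanes, roughly square to the fence. Origin: centre of the end face nearest the fence, on the axis; x runs along the axis from that end to the far end. About 0.22 kg; starts 15 to 35 mm from the fence.
- fence: Wooden fence fixed along the robot's side of the plywood board, 400 mm long (its y), 30 mm thick, 50 mm high above the board. Origin: middle of the foot of its flat working face, on the board's top (18 mm above the table); x points level out of that face over the board, away from the robot; z up. The board reaches 300 mm out. Lanes at about y = -115, 0, 115 mm.
- short_thick_blank: Bystander, to be left alone: plain brown wooden cylinder, 44 mm diameter, 100 mm long, flat ends, lying on the board in one of three lanes, roughly square to the fence. Origin: centre of the end face nearest the fence, on the axis; x runs along the axis from that end to the far end.
- long_thin_blank: Bystander, to be left alone: plain brown wooden cylinder, 24 mm diameter, 180 mm long, flat ends, lying on the board in one of three lanes, roughly square to the fence. Origin: centre of the end face nearest the fence, on the axis; x runs along the axis from that end to the far end.
Not all that is in view belongs to the job. What is shaped like the long_thick_blank but purple or white is not meant.

How it is judged:
By the outcome, as a careful person would: the job done as asked, in the order asked, and still so for the second after the job is handed in, with the robot touching nothing.
It also fails if it takes over 40 s, if anything falls off the work surface, if the arm or the gripper's body presses on something with over 40 N, if the wrist force passes 120 N, or if a joint passes its speed limit or range.

## Working session

There is one attempt and no reset: what is moved stays moved. The work goes in short steps, Python scripts to look and compute and a tool call to move; the robot and the scene stay as the last step left them, time stands still between calls to the robot, and variables do not carry over. Pictures are saved under pics/ and viewed, at most 10 in all, crops included, and the job is handed in when it is done.

Besides the shell and the picture viewer there is one more tool, called after ">>>" by a JSON object that holds its "op" and its "data". carry_out: Moves the arm, as the interface text tells. Its arguments: {"type":"object","properties":{"rows":{"type":"array"},"grip_force":{"type":"number"}},"required":["rows"]}

```bash
mkdir -p pics; python3 - <<'E'
from bench import *
import cv2,numpy as np,pickle
s=observe();print({k:np.round(v,3) for k,v in s.items()})
F={n:grab_frame(n) for n in("scene","side")}
pickle.dump(F,open('f0.pkl','wb'))
for n,f in F.items():
    cv2.imwrite(f'pics/{n}0.png',f['pixels']);print(n,f['vertical_fov'],f['cx'],f['cy']);print(np.round(f['extrinsics'],3))
E
```

```text
{'clock': np.float64(0.0), 'qpos': array([ 1.212,  0.537, -0.004,  1.539,  0.003,  1.067, -0.071]), 'qd': array([ 0.001,  0.002, -0.002,  0.   , -0.001,  0.001,  0.001]), 'joint_efforts': array([-0.0000e+00, -5.7100e+01,  9.9100e-01, -2.5161e+01, -5.6000e-02,
        1.8000e-02,  0.0000e+00]), 'position': array([ 0.187, -0.622,  0.249]), 'eef_rot': array([-0.001,  0.989,  0.146, -0.   ]), 'force': array([0.373, 0.176, 0.382]), 'ft_torque': array([0.004, 0.016, 0.04 ]), 'finger_force': np.float64(0.0), 'grip_width': np.float64(0.997)}
scene 53.280076146348975 251.32803304997856 192.26111806708943
[[ 0.679  0.734 -0.016 -0.272]
 [ 0.598 -0.566 -0.568 -0.253]
 [-0.425  0.376 -0.823  1.046]
 [ 0.     0.     0.     1.   ]]
side 45.3250341775832 253.37153041133783 185.9827475912662
[[-0.882 -0.47   0.019  0.378]
 [-0.283  0.498 -0.82   0.21 ]
 [ 0.376 -0.729 -0.572  0.7  ]
 [ 0.     0.     0.     1.   ]]
```

View pics/scene0.png

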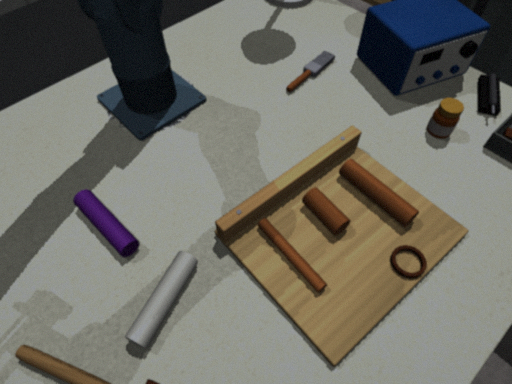

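View pics/side0.png

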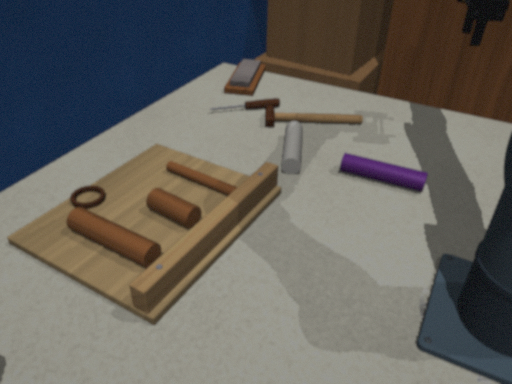

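Candidates in the scene view: the long thick brown blank (378,192), short thick (326,210), long thin (291,255), purple (105,222), white (163,298) and hammer handle (60,365). I choose the brown one at (378,192), which is (113,236) in the side view. Next is a close crop to check it, plus a first measurement.

```bash
cat > h.py <<'E'
from bench import *
import cv2,numpy as np
def K(f):
    fl=192/np.tan(np.radians(f['vertical_fov']/2)); return np.array([[fl,0,f['cx']],[0,fl,f['cy']],[0,0,1]])
def ray(f,p,z):
    E=np.array(f['extrinsics']);R,t=E[:3,:3],E[:3,3];c=-R.T@t
    d=R.T@np.linalg.inv(K(f))@np.array([p[0],p[1],1.]);return c+d*(z-c[2])/d[2]
def proj(f,P):
    E=np.array(f['extrinsics']);q=K(f)@(E[:3,:3]@np.asarray(P,float)+E[:3,3]);return q[:2]/q[2]
def mask(f):
    h=cv2.cvtColor(f['pixels'],cv2.COLOR_BGR2HSV)
    return cv2.inRange(h,(0,150,40),(12,255,255))
E
python3 - <<'E'
from h import *
import pickle
F=pickle.load(open('f0.pkl','rb'))
for n,f in F.items():
    m=cv2.morphologyEx(mask(f),cv2.MORPH_OPEN,np.ones((3,3)))
    for c in cv2.findContours(m,0,2)[0]:
        if cv2.contourArea(c)<150: continue
        r=cv2.minAreaRect(c);b=cv2.boxPoints(r)
        e=[(b[i]+b[(i+1)%4])/2 for i in range(4)]
        k=0 if np.linalg.norm(e[0]-e[2])>np.linalg.norm(e[1]-e[3]) else 1
        print(n,np.round(r[0]),np.round(r[1]),[np.round(ray(f,x,.04),3) for x in(e[k],e[k+2])])
s=F['scene']['pixels'][120:370,205:475];d=F['side']['pixels'][135:325,5:290]
cv2.imwrite('pics/cs.png',cv2.resize(s,None,fx=2.4,fy=2.4,interpolation=2))
cv2.imwrite('pics/cd.png',cv2.resize(d,None,fx=2.8,fy=2.8,interpolation=2))
E
```

```text
(no output)
```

View pics/cs.png

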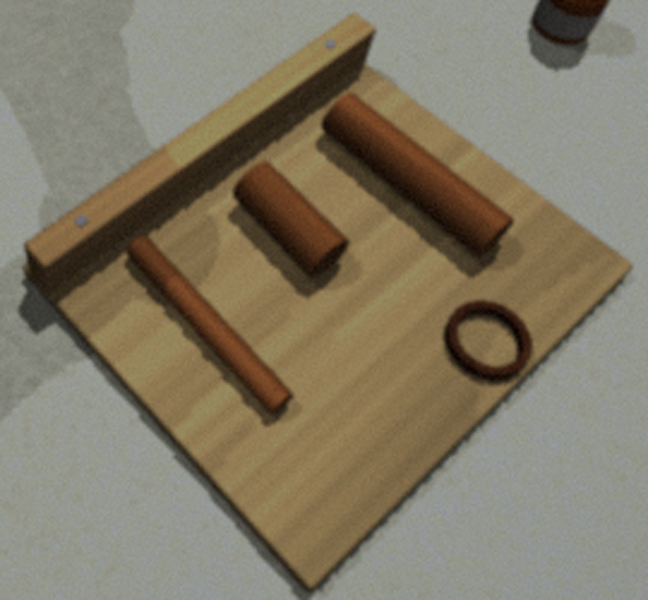

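View pics/cd.png

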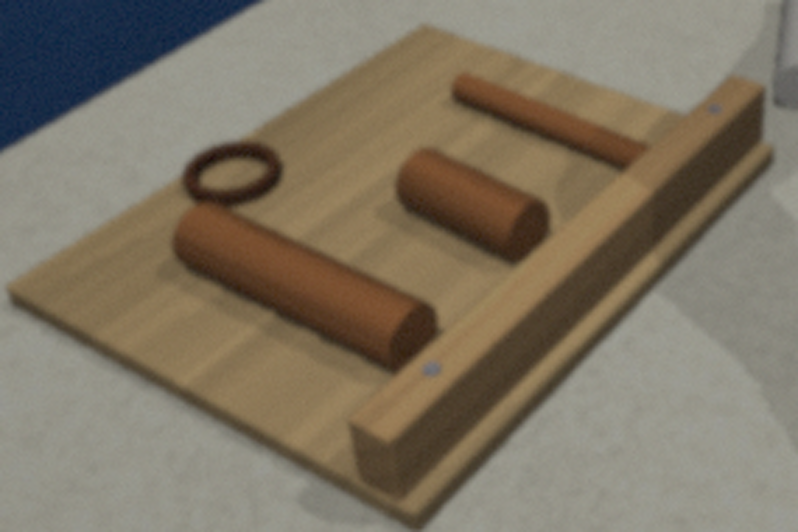

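The crops confirm it: in scene crop 1 the blank spans (340,110) to (495,235), both long and thick. The other two are clearly shorter or thinner. The fence's top working edge runs (47,268) to (376,30) in the scene crop, and (352,428) to (735,75) in the side crop. The ring at (488,340) has to be left alone.

```bash
sed -i 's/(0,150,40),(12,255,255)/(4,135,35),(14,255,255)/' h.py
python3 - <<'E'
from h import *
import pickle
F=pickle.load(open('f0.pkl','rb'))
h=cv2.cvtColor(F['scene']['pixels'],cv2.COLOR_BGR2HSV)
print(h[192,378],h[210,326],h[255,291],h[300,340],h[190,300])
for n,f in F.items():
    m=cv2.morphologyEx(mask(f),cv2.MORPH_OPEN,np.ones((3,3)))
    for c in cv2.findContours(m,0,2)[0]:
        if cv2.contourArea(c)<150: continue
        r=cv2.minAreaRect(c);b=cv2.boxPoints(r)
        e=[(b[i]+b[(i+1)%4])/2 for i in range(4)]
        k=0 if np.linalg.norm(e[0]-e[2])>np.linalg.norm(e[1]-e[3]) else 1
        print(n,np.round(r[0]),np.round(r[1]),[np.round(ray(f,x,.04),3) for x in(e[k],e[k+2])])
for n,s,o,pp in(('scene',2.4,(205,120),[(47,268),(376,30)]),('side',2.8,(5,135),[(352,428),(735,75)])):
    for p in pp: print(n,'fence',np.round(ray(F[n],np.array(p)/s+o,.068),4))
# blank end faces: side near-end face centre; scene far-end face centre
print(ray(F['side'],np.array((413,335))/2.8+(5,135),.04),ray(F['scene'],np.array((492,235))/2.4+(205,120),.04))
# board far edge
for p in((630,265),(310,590)): print('board',ray(F['scene'],np.array(p)/2.4+(205,120),.018))
E
```

```text
[ 13 181  76] [ 12 180  98] [ 12 179 108] [ 19 106 144] [22 99 49]
scene [291. 254.] [93. 12.] [array([ 0.496, -0.061,  0.04 ]), array([ 0.678, -0.08 ,  0.04 ])]
scene [325. 209.] [48. 19.] [array([0.516, 0.058, 0.04 ]), array([0.619, 0.046, 0.04 ])]
scene [378. 191.] [88. 18.] [array([0.519, 0.173, 0.04 ]), array([0.705, 0.165, 0.04 ])]
side [113. 235.] [96. 25.] [array([0.724, 0.156, 0.04 ]), array([0.518, 0.172, 0.04 ])]
side [171. 205.] [48. 20.] [array([0.637, 0.039, 0.04 ]), array([0.527, 0.053, 0.04 ])]
side [200. 178.] [69. 10.] [array([ 0.671, -0.067,  0.04 ]), array([ 0.504, -0.05 ,  0.04 ])]
side [439.  88.] [20. 36.] [array([ 0.245, -0.947,  0.04 ]), array([ 0.229, -0.665,  0.04 ])]
side [470.  82.] [28. 56.] [array([ 0.158, -1.159,  0.04 ]), array([ 0.166, -0.684,  0.04 ])]
side [500.  82.] [23. 67.] [array([ 0.096, -1.288,  0.04 ]), array([ 0.073, -0.683,  0.04 ])]
side [401.  50.] [22. 34.] [array([ 0.37, -1.15,  0.04]), array([ 0.461, -1.03 ,  0.04 ])]
side [414.  23.] [19. 19.] [array([ 0.475, -1.62 ,  0.04 ]), array([ 0.428, -1.32 ,  0.04 ])]
scene fence [ 0.4802 -0.1416  0.068 ]
scene fence [0.4995 0.2532 0.068 ]
side fence [0.4894 0.2606 0.068 ]
side fence [ 0.4721 -0.1404  0.068 ]
[0.52622688 0.16921727 0.04      ] [0.70103729 0.1614956  0.04      ]
board [0.79544976 0.23749008 0.018     ]
board [ 0.77698647 -0.15834008  0.018     ]
```

```bash
cat >> h.py <<'E'
from scipy.spatial.transform import Rotation as Ro
def st():
    s=observe();w,x,y,z=s['eef_rot'];R=Ro.from_quat([x,y,z,w])
    return s,np.array(s['position']),R
def shift(P,yaw=None):
    s,p,R=st();print('t',round(float(s['clock']),2),'pos',p.round(4),'F',np.round(s['force'],1),'w',round(float(s['grip_width']),3),'ff',round(float(s['finger_force']),1))
    for q in np.atleast_2d(P): print('shift cm',(R.inv().apply(q-p)*100).round(2))
    if yaw is not None:
        a=np.radians(yaw);T=Ro.from_matrix(np.array([[np.cos(a),np.sin(a),0],[np.sin(a),-np.cos(a),0],[0,0,-1.]]))
        print('turn units',(np.degrees((R.inv()*T).as_rotvec())/8).round(2))
E
python3 - <<'E'
from h import *
import pickle
F=pickle.load(open('f0.pkl','rb'))
print('ring',ray(F['scene'],(408,262),.022))
shift([.677,.165,.2],-2.6)
E
```

```text
ring [0.7530848  0.08790691 0.022     ]
t 0.1 pos [ 0.1875 -0.6219  0.2489] F [-0.9  0.3 -0.5] w 1.001 ff 0.0
shift cm [ 69.59 -61.19   4.98]
turn units [-0.01  0.    2.42]
```

>>> {"op": "carry_out", "data": {"rows": [[3.4,-3.0,0.2,0,0,0.5,6.5],[6.8,-6.0,0.4,0,0,1.0,6.5],[10.2,-9.0,0.6,0,0,1.5,6.5],[13.6,-12.0,0.8,0,0,2.0,6.5],[17.0,-15.0,1.0,0,0,2.42,6.5]]}}

```text
clock: 0.6
position: [0.3076, -0.4278, 0.2394]
eef_rot: [-0.0, 1.0, -0.024, -0.0]
force: [0.3, 0.5, -0.4]
grip_width: 0.736
finger_force: 0.0
```

```bash
python3 -c "
from h import *
shift([.677,.165,.2],-2.6)"
```

```text
t 0.6 pos [ 0.3076 -0.4278  0.2394] F [ 0.3  0.5 -0.4] w 0.736 ff 0.0
shift cm [ 34.06 -60.98   3.95]
turn units [-0.    0.   -0.02]
```

>>> {"op": "carry_out", "data": {"rows": [[2.3,-4.1,0.2,0,0,0,6.5],[4.5,-8.1,0.5,0,0,0,6.5],[6.8,-12.2,0.7,0,0,0,6.5],[9.1,-16.2,1.0,0,0,0,6.5],[11.3,-20.3,1.3,0,0,0,6.5]]}}

```text
clock: 1.1
position: [0.4297, -0.2302, 0.2266]
eef_rot: [0.0, 1.0, -0.023, 0.0]
force: [0.9, -0.4, -0.3]
grip_width: 0.737
finger_force: 0.0
```

>>> {"op": "carry_out", "data": {"rows": [[2.3,-4.1,0.2,0,0,0,6.5],[4.5,-8.1,0.5,0,0,0,6.5],[6.8,-12.2,0.7,0,0,0,6.5],[9.1,-16.2,1.0,0,0,0,6.5],[11.3,-20.3,1.3,0,0,0,6.5]]}}

```text
clock: 1.6
position: [0.5518, -0.0327, 0.2134]
eef_rot: [0.0, 1.0, -0.023, -0.0]
force: [1.0, -0.1, -0.5]
grip_width: 0.74
finger_force: 0.0
```

>>> {"op": "carry_out", "data": {"rows": [[2.3,-4.1,0.2,0,0,0,6.5],[4.5,-8.1,0.5,0,0,0,6.5],[6.8,-12.2,0.7,0,0,0,6.5],[9.1,-16.2,1.0,0,0,0,6.5],[11.3,-20.3,1.3,0,0,0,6.5]]}}

```text
clock: 2.1
position: [0.6738, 0.1648, 0.2001]
eef_rot: [0.0, 1.0, -0.023, -0.0]
force: [0.6, -0.3, -0.6]
grip_width: 0.738
finger_force: 0.0
```

```bash
python3 - <<'E'
from h import *
shift([.677,.165,.035],-2.6)
f=grab_frame('wrist');cv2.imwrite('pics/w1.png',f['pixels'])
import pickle;pickle.dump(f,open('w1.pkl','wb'))
m=cv2.morphologyEx(mask(f),cv2.MORPH_OPEN,np.ones((3,3)))
for c in cv2.findContours(m,0,2)[0]:
    if cv2.contourArea(c)<1000: continue
    r=cv2.minAreaRect(c);b=cv2.boxPoints(r);e=[(b[i]+b[(i+1)%4])/2 for i in range(4)]
    print(np.round(r[0]),np.round(r[1]),[(np.round(x),np.round(ray(f,x,.04),4)) for x in e])
print(proj(f,[.522,.171,.04]),proj(f,[.703,.163,.04]))
E
```

```text
t 2.1 pos [0.6738 0.1648 0.2001] F [ 0.6 -0.3 -0.6] w 0.738 ff 0.0
shift cm [ 0.33 -0.05 16.51]
turn units [0. 0. 0.]
[373. 247.] [43. 59.] [(array([352., 242.], dtype=float32), array([0.6017, 0.0677, 0.04  ])), (array([380., 219.], dtype=float32), array([0.6271, 0.0408, 0.04  ])), (array([394., 252.], dtype=float32), array([0.5882, 0.0228, 0.04  ])), (array([367., 276.], dtype=float32), array([0.5609, 0.0502, 0.04  ]))]
[485. 214.] [ 27. 110.] [(array([472., 210.], dtype=float32), array([ 0.6329, -0.051 ,  0.04  ])), (array([501., 161.], dtype=float32), array([ 0.6817, -0.0706,  0.04  ])), (array([498., 218.], dtype=float32), array([ 0.623 , -0.0789,  0.04  ])), (array([469., 266.], dtype=float32), array([ 0.5681, -0.0585,  0.04  ]))]
[260. 224.] [156.  42.] [(array([260., 146.], dtype=float32), array([0.7068, 0.1593, 0.04  ])), (array([281., 224.], dtype=float32), array([0.626 , 0.1413, 0.04  ])), (array([260., 302.], dtype=float32), array([0.5329, 0.1668, 0.04  ])), (array([239., 224.], dtype=float32), array([0.628 , 0.1842, 0.04  ]))]
[256.6731994  310.36837382] [256.31418989 150.162558  ]
```

View pics/w1.png

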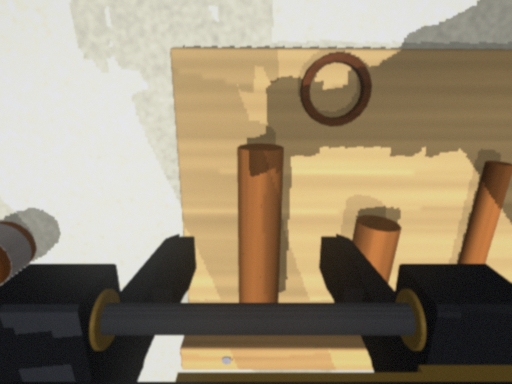

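The wrist view shows the blank at column 260, midway between the fingers (about 178 to 338). Its far end is at row 146 and the ring at (336,89) is clear of the fingers. I go down over it and close.

>>> {"op": "carry_out", "data": {"rows": [[0,0.3,4.0,0,0,0,6.5],[0,0.3,8.0,0,0,0,6.5],[0,0.3,12.0,0,0,0,6.5],[0,0.3,15.0,0,0,0,6.5],[0,0.3,16.5,0,0,0,6.5]]}}

```text
clock: 2.65
position: [0.6706, 0.1598, 0.032]
eef_rot: [0.001, 1.0, -0.022, -0.003]
force: [0.4, -0.5, -0.3]
grip_width: 0.741
finger_force: 0.0
```

>>> {"op": "carry_out", "data": {"rows": [[0,0,0,0,0,0,3.5],[0,0,0,0,0,0,3.5],[0,0,0,0,0,0,3.5],[0,0,0,0,0,0,3.5],[0,0,0,0,0,0,3.5]], "grip_force": 12}}

```text
clock: 3.15
position: [0.6745, 0.1609, 0.0377]
eef_rot: [-0.001, 1.0, -0.023, 0.002]
force: [-0.7, 0.8, 6.8]
grip_width: 0.494
finger_force: 12.0
```

>>> {"op": "carry_out", "data": {"rows": [[-0.5,0,0,0,0,0,3.5],[-1.0,0,0,0,0,0,3.5],[-1.5,0,0,0,0,0,3.5],[-2.0,0,0,0,0,0,3.5],[-2.3,0,0,0,0,0,3.5]]}}

```text
clock: 3.65
position: [0.6524, 0.1617, 0.0377]
eef_rot: [-0.001, 1.0, -0.023, 0.003]
force: [5.5, -0.2, 6.0]
grip_width: 0.497
finger_force: 12.0
```

>>> {"op": "carry_out", "data": {"rows": [[-0.2,0,0,0,0,0,3.5],[-0.4,0,0,0,0,0,3.5],[-0.4,0,0,0,0,0,3.5]]}}

```text
clock: 3.95
position: [0.6484, 0.1619, 0.0377]
eef_rot: [-0.001, 1.0, -0.023, 0.003]
force: [3.2, 0.2, 6.2]
grip_width: 0.494
finger_force: 12.0
```

>>> {"op": "carry_out", "data": {"rows": [[-0.2,0,0,0,0,0,3.5],[-0.4,0,0,0,0,0,3.5],[-0.4,0,0,0,0,0,3.5]]}}

```text
clock: 4.25
position: [0.6445, 0.162, 0.0377]
eef_rot: [-0.001, 1.0, -0.023, 0.003]
force: [3.0, -0.6, 5.9]
grip_width: 0.494
finger_force: 12.0
```

>>> {"op": "carry_out", "data": {"rows": [[-0.2,0,0,0,0,0,3.5],[-0.3,0,0,0,0,0,3.5],[-0.3,0,0,0,0,0,3.5]]}}

```text
clock: 4.55
position: [0.643, 0.162, 0.0377]
eef_rot: [-0.001, 1.0, -0.023, 0.004]
force: [8.8, 0.3, 1.7]
grip_width: 0.496
finger_force: 12.0
```

```bash
python3 - <<'E'
from h import *
f=grab_frame('side');cv2.imwrite('pics/s2.png',cv2.resize(f['pixels'][150:320,20:290],None,fx=2.8,fy=2.8,interpolation=2))
E
```

```text
(no output)
```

View pics/s2.png

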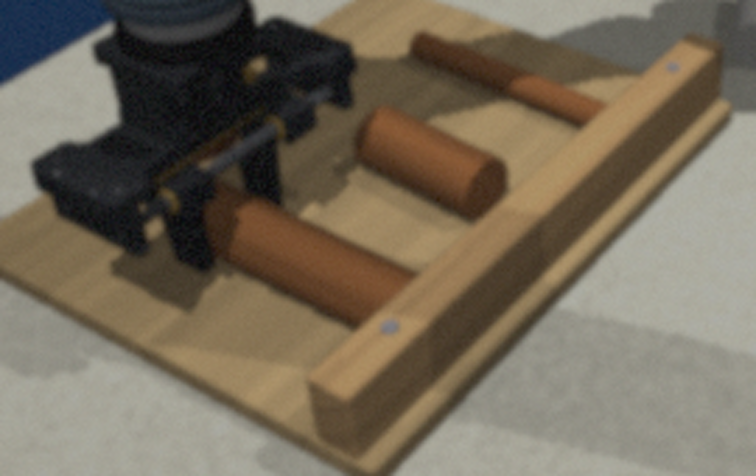

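The picture shows the blank's near end hidden right behind the fence edge at about (390,300), so together with the contact force it is against the fence. I now lower the grip so the blank can pivot between the pads, and begin the lift.

>>> {"op": "carry_out", "data": {"rows": [[0,0,0,0,0,0,3.5],[0.12,0,-0.53,0,0,0,3.5],[0.12,0,-1.05,0,0,0,3.5],[0.16,0,-1.6,0,0,0,3.5],[0.16,0,-2.1,0,0,0,3.5]], "grip_force": 6}}

```text
clock: 5.1
position: [0.6424, 0.1618, 0.0576]
eef_rot: [-0.0, 1.0, -0.023, 0.002]
force: [5.4, -0.2, -1.5]
grip_width: 0.498
finger_force: 6.0
```

>>> {"op": "carry_out", "data": {"rows": [[-0.02,0,-0.5,0,0,0,3.5],[-0.03,0,-1.0,0,0,0,3.5],[-0.08,0,-1.5,0,0,0,3.5],[-0.14,0,-2.0,0,0,0,3.5]]}}

```text
clock: 5.5
position: [0.6403, 0.1619, 0.0774]
eef_rot: [-0.0, 1.0, -0.023, 0.001]
force: [4.7, 0.3, -1.6]
grip_width: 0.5
finger_force: 6.0
```

```bash
python3 - <<'E'
from h import *
print(st()[0]['ft_torque'],st()[0]['grip_width'])
f=grab_frame('side');cv2.imwrite('pics/s3.png',cv2.resize(f['pixels'][130:300,20:290],None,fx=2.8,fy=2.8,interpolation=2))
E
```

```text
[ 0.10436701 -0.9939853  -0.0779007 ] 0.4998867361001258
```

View pics/s3.png

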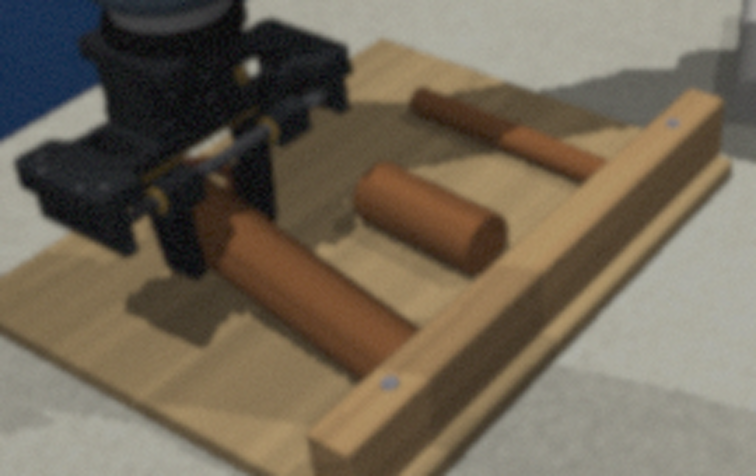

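The blank is pivoting in the pads: its far end is up at (215,215) and the near end is still down behind the fence. The wrist force is about 5 N toward the fence and 1.5 N of weight. I continue along the arc.

>>> {"op": "carry_out", "data": {"rows": [[-0.3,0,-1.43,0,0,0,3.5],[-0.77,0,-2.78,0,0,0,3.5],[-1.4,0,-4.0,0,0,0,3.5],[-2.2,0,-5.15,0,0,0,3.5],[-3.1,0,-6.15,0,0,0,3.5]]}}

```text
clock: 6.05
position: [0.6069, 0.1633, 0.1388]
eef_rot: [0.0, 1.0, -0.022, -0.001]
force: [-0.3, -0.3, -2.2]
grip_width: 0.501
finger_force: 6.0
```

```bash
python3 - <<'E'
from h import *
s=st()[0];print(s['force'],s['ft_torque'],s['grip_width'])
f=grab_frame('side');cv2.imwrite('pics/s4.png',cv2.resize(f['pixels'][100:300,20:290],None,fx=2.8,fy=2.8,interpolation=2))
E
```

```text
[-0.26058042 -0.25770492 -2.19057605] [0.04846805 0.00439438 0.05426459] 0.5008770650095162
```

View pics/s4.png

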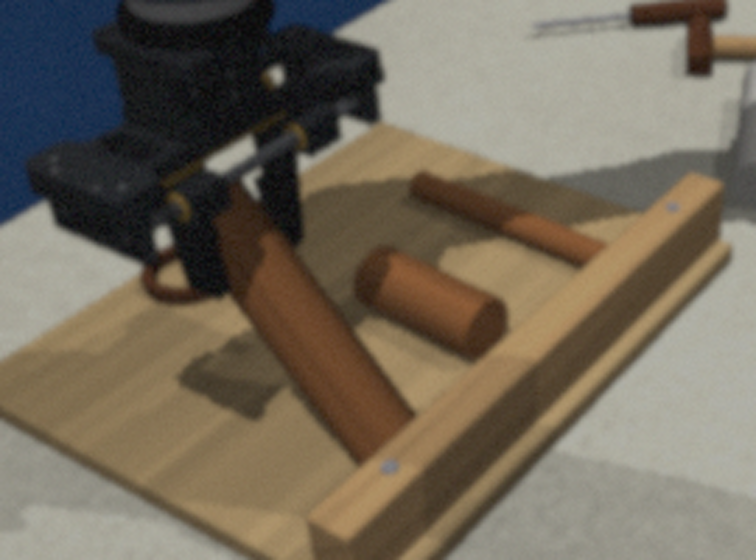

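```bash
python3 - <<'E'
from h import *
f=grab_frame('scene')
# predicted lower edge of silhouette for theory
import pickle;pickle.dump(f,open('s5.pkl','wb'))
cv2.imwrite('pics/s5.png',cv2.resize(f['pixels'][60:230,290:470],None,fx=3.4,fy=3.4,interpolation=2))
s,p,R=st();print(p)
print('foot on fence under blank',proj(f,[.491,.169,.018]), 'board pt x=.525',proj(f,[.523,.167,.018]))
E
```

```text
[0.60631647 0.16383805 0.13895498]
foot on fence under blank [331.16917092 164.0118896 ] board pt x=.525 [341.38144906 172.44785531]
```

View pics/s5.png

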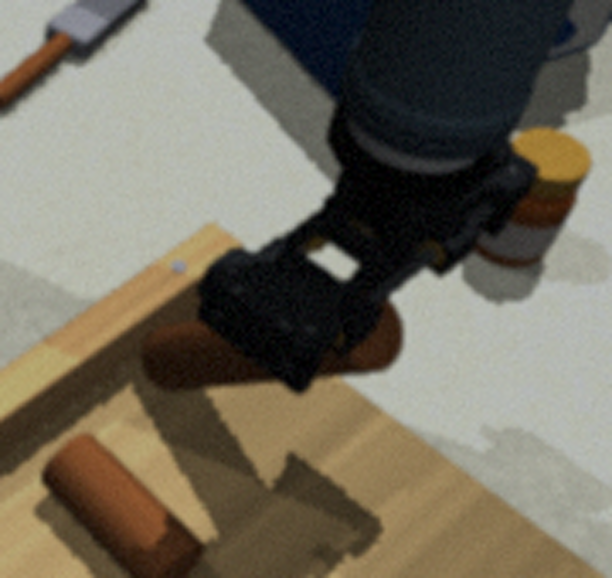

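Near-end silhouette corner is at crop (178,388), against a prediction of (175,382) for touching the board, so the end is down. Contact is light though, so I push about 3 mm inward along the axis and check the force.

>>> {"op": "carry_out", "data": {"rows": [[-0.1,0,0.1,0,0,0,3.5],[-0.2,0,0.2,0,0,0,3.5],[-0.2,0,0.2,0,0,0,3.5]]}}

```text
clock: 6.45
position: [0.6081, 0.1635, 0.1368]
eef_rot: [-0.0, 1.0, -0.023, 0.002]
force: [4.7, -0.3, 5.0]
grip_width: 0.496
finger_force: 6.0
```

Contact is now 4.7 N on the fence and 5 N on the board. I continue.

>>> {"op": "carry_out", "data": {"rows": [[-0.5,0,-0.42,0,0,0,3.5],[-1.05,0,-0.87,0,0,0,3.5],[-1.6,0,-1.23,0,0,0,3.5],[-2.2,0,-1.55,0,0,0,3.5]]}}

```text
clock: 6.85
position: [0.5833, 0.1644, 0.1515]
eef_rot: [0.0, 1.0, -0.022, -0.001]
force: [1.4, 0.6, -0.2]
grip_width: 0.494
finger_force: 6.0
```

>>> {"op": "carry_out", "data": {"rows": [[-0.64,0,-0.28,0,0,0,3.5],[-1.28,0,-0.5,0,0,0,3.5],[-1.9,0,-0.7,0,0,0,3.5],[-2.6,0,-0.9,0,0,0,3.5]]}}

```text
clock: 7.25
position: [0.557, 0.1655, 0.1603]
eef_rot: [0.0, 1.0, -0.022, -0.001]
force: [-0.9, 0.1, -2.1]
grip_width: 0.498
finger_force: 6.0
```

>>> {"op": "carry_out", "data": {"rows": [[-0.05,0,0.1,0,0,0,3.5],[-0.1,0,0.25,0,0,0,3.5],[-0.1,0,0.25,0,0,0,3.5]]}}

```text
clock: 7.55
position: [0.5587, 0.1659, 0.1592]
eef_rot: [-0.0, 1.0, -0.023, 0.001]
force: [1.1, -0.5, 5.1]
grip_width: 0.493
finger_force: 6.0
```

>>> {"op": "carry_out", "data": {"rows": [[-0.7,0,-0.1,0,0,0,3.5],[-1.4,0,-0.2,0,0,0,3.5],[-2.1,0,-0.25,0,0,0,3.5],[-2.8,0,-0.25,0,0,0,3.5]]}}

```text
clock: 7.95
position: [0.5284, 0.1671, 0.1606]
eef_rot: [0.0, 1.0, -0.022, -0.0]
force: [0.4, -0.2, 1.0]
grip_width: 0.494
finger_force: 6.0
```

>>> {"op": "carry_out", "data": {"rows": [[-0.5,0,0.0,0,0,0,3.5],[-1.0,0,0.05,0,0,0,3.5],[-1.0,0,0.05,0,0,0,3.5]]}}

```text
clock: 8.25
position: [0.5181, 0.1674, 0.1598]
eef_rot: [0.0, 1.0, -0.022, -0.001]
force: [0.2, -0.5, -0.5]
grip_width: 0.496
finger_force: 6.0
```

```bash
python3 - <<'E'
from h import *
f=grab_frame('side');g=grab_frame('scene')
a=cv2.resize(f['pixels'][70:270,40:200],None,fx=2.4,fy=2.4,interpolation=2)
b=cv2.resize(g['pixels'][50:250,280:440],None,fx=2.4,fy=2.4,interpolation=2)
cv2.imwrite('pics/s6.png',np.hstack([a,b]))
E
```

```text
(no output)
```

View pics/s6.png

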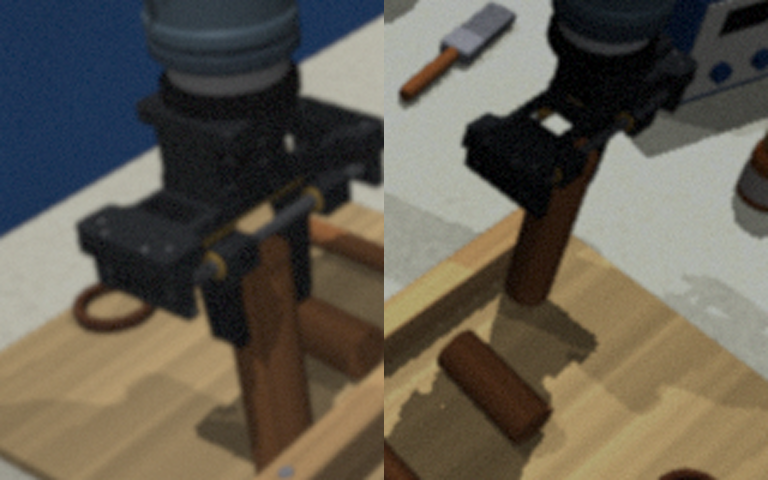

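The blank stands nearly upright: in the side half it runs (270,240) to (285,460), and in the scene half its foot is at (527,300) beside the fence. I ease it in until the fence reacts, then press down.

>>> {"op": "carry_out", "data": {"rows": [[-0.2,0,0.1,0,0,0,3.5],[-0.4,0,0.2,0,0,0,3.5],[-0.4,0,0.2,0,0,0,3.5]]}}

```text
clock: 8.65
position: [0.5162, 0.1677, 0.159]
eef_rot: [-0.0, 1.0, -0.023, 0.001]
force: [-0.1, 0.0, 6.6]
grip_width: 0.494
finger_force: 6.0
```

```bash
cat > tilt.py <<'E'
from h import *
def plane(n,box):
    f=grab_frame(n);h=cv2.cvtColor(f['pixels'],cv2.COLOR_BGR2HSV)
    m=cv2.inRange(h,(3,135,25),(15,255,255));x0,x1,y0,y1=box
    k=np.zeros_like(m);k[y0:y1,x0:x1]=m[y0:y1,x0:x1]
    n_,l,s_,c_=cv2.connectedComponentsWithStats(k);i=1+np.argmax(s_[1:,4]);pts=[];w=[]
    for r in range(y0,y1):
        c=np.where(l[r]==i)[0]
        if len(c)>5: pts.append(((c[0]+c[-1])/2,r));w.append(c[-1]-c[0])
    pts=np.array(pts);w=np.array(w);ok=abs(w-np.median(w))<2;pts=pts[ok]
    print(n,'rows',pts[0],pts[-1],'w',np.median(w),len(pts))
    vx,vy,a,b=cv2.fitLine(pts.astype(np.float32),cv2.DIST_HUBER,0,.01,.01).ravel()
    E=np.array(f['extrinsics']);Ki=np.linalg.inv(K(f))
    nn=np.cross(Ki@[a,b,1],Ki@[a+50*vx,b+50*vy,1]);nn=E[:3,:3].T@nn;c=-E[:3,:3].T@E[:3,3]
    return nn/np.linalg.norm(nn),c
import sys
n1,c1=plane('side',(130,175,205,262));n2,c2=plane('scene',(325,370,122,172))
d=np.cross(n1,n2);d/=d[2];print('axis slope x,y deg',np.degrees(np.arctan(d[:2])))
print('at z=.05',np.linalg.solve([n1,n2,[0,0,1]],[n1@c1,n2@c2,.05]))
E
python3 tilt.py
```

```text
side rows [163. 213.] [155.5 245. ] w 23.0 22
scene rows [347.5 144. ] [339. 171.] w 16.0 12
axis slope x,y deg [ 3.82885866 -5.09202897]
at z=.05 [0.51734172 0.16723083 0.05      ]
```

>>> {"op": "carry_out", "data": {"rows": [[-0.2,0,0,0,0,0,3.5],[-0.4,0,0,0,0,0,3.5],[-0.4,0,0,0,0,0,3.5]]}}

```text
clock: 9.05
position: [0.5127, 0.1678, 0.1589]
eef_rot: [-0.0, 1.0, -0.023, 0.001]
force: [3.5, -0.4, 5.3]
grip_width: 0.497
finger_force: 6.0
```

```bash
python3 tilt.py
```

```text
side rows [159. 206.] [156. 246.] w 23.0 21
scene rows [348. 141.] [340. 171.] w 15.0 22
axis slope x,y deg [ 10.33611195 -19.6886361 ]
at z=.05 [0.51622549 0.17048679 0.05      ]
```

Fence reaction is 3.5 N and x is 0.513, as expected for upright. I relax the bias and let go.

>>> {"op": "carry_out", "data": {"rows": [[0.05,0,-0.15,0,0,0,3.5],[0.05,0,-0.2,0,0,0,4.6],[0.05,0,-0.2,0,0,0,5.5],[0.05,0,-0.2,0,0,0,6.5],[0.05,0,-0.2,0,0,0,6.8]]}}

```text
clock: 9.65
position: [0.5115, 0.1677, 0.16]
eef_rot: [0.0, 1.0, -0.022, -0.0]
force: [-0.2, 0.5, -0.4]
grip_width: 0.761
finger_force: 0.0
```

>>> {"op": "carry_out", "data": {"rows": [[0,0,0,0,0,0,7.5],[0,0,-1.5,0,0,0,7.5],[0,0,-4,0,0,0,7.5],[0,0,-7,0,0,0,7.5],[0,0,-10,0,0,0,7.5]]}}

```text
clock: 10.15
position: [0.5115, 0.1676, 0.2611]
eef_rot: [0.0, 1.0, -0.022, -0.0]
force: [1.1, 0.2, -0.9]
grip_width: 0.854
finger_force: 0.0
```

```bash
python3 - <<'E'
from h import *
for n in('scene','side'):
    f=grab_frame(n);m=cv2.morphologyEx(mask(f),cv2.MORPH_OPEN,np.ones((3,3)))
    for c in cv2.findContours(m,0,2)[0]:
        if cv2.contourArea(c)<150: continue
        r=cv2.minAreaRect(c)
        if r[0][1]>100: print(n,np.round(r[0]),np.round(r[1]),np.round(r[2]),cv2.boundingRect(c))
    print('expected axis bottom/top',proj(f,[.513,.167,.018]),proj(f,[.513,.167,.198]))
s=st()[0];print(s['force'],s['grip_width'],s['clock'])
E
```

```text
scene [291. 254.] [93. 12.] 47.0 (259, 218, 66, 74)
scene [325. 209.] [49. 21.] 45.0 (304, 188, 45, 45)
scene [356. 115.] [20. 17.] 27.0 (347, 107, 20, 20)
expected axis bottom/top [337.97701075 169.93031542] [354.13432977 111.64793172]
side [151. 240.] [36. 14.] 78.0 (141, 224, 18, 36)
side [185. 212.] [21. 20.] 90.0 (175, 202, 21, 22)
side [155. 217.] [39. 21.] 41.0 (139, 202, 28, 33)
side [150. 184.] [20. 31.] 13.0 (140, 170, 22, 31)
expected axis bottom/top [161.15452029 266.29963047] [149.08315575 175.75382024]
[-0.64205652  0.35606329  0.2459889 ] 0.8484214448422245 10.25
```

>>> {"op": "carry_out", "data": {"rows": [[0,0,-3,0,0,0,7.5],[0,0,-6,0,0,0,7.5],[0,0,-9,0,0,0,7.5],[0,0,-12,0,0,0,7.5],[0,0,-12,0,0,0,7.5]]}}

```text
clock: 10.75
position: [0.5134, 0.1685, 0.3836]
eef_rot: [-0.001, 1.0, -0.023, 0.003]
force: [0.5, 0.1, 1.0]
grip_width: 0.853
finger_force: 0.0
```

```bash
python3 - <<'E'
from h import *
for n in('scene','side'):
    f=grab_frame(n);h=cv2.cvtColor(f['pixels'],cv2.COLOR_BGR2HSV)
    m=cv2.morphologyEx(cv2.inRange(h,(0,115,15),(16,255,255)),cv2.MORPH_OPEN,np.ones((3,3)))
    for c in cv2.findContours(m,0,2)[0]:
        if cv2.contourArea(c)>150 and cv2.boundingRect(c)[1]>80: print(n,cv2.contourArea(c),cv2.boundingRect(c),np.round(cv2.minAreaRect(c)[2]))
    H=np.array([proj(f,[.513+.022*np.cos(t),.167+.022*np.sin(t),z]) for t in np.arange(0,6.3,.2) for z in(.018,.198)],np.float32)
    print('expected bbox',cv2.boundingRect(H),'IoU area',cv2.contourArea(cv2.convexHull(H)))
s=st()[0];print(s['clock'],s['position'])
E
```

```text
scene 823.5 (391, 245, 36, 33) 24.0
scene 1000.5 (258, 218, 68, 74) 48.0
scene 982.5 (303, 188, 47, 47) 45.0
scene 190.5 (433, 110, 25, 16) 23.0
scene 1087.5 (331, 106, 37, 72) 18.0
expected bbox (328, 103, 38, 75) IoU area 1566.9852085708408
side 3074.0 (133, 168, 67, 98) 81.0
side 620.5 (167, 162, 69, 33) 21.0
side 220.5 (247, 100, 30, 23) 90.0
expected bbox (133, 167, 42, 110) IoU area 3085.6521929426817
10.85 [0.51180792 0.16769292 0.37972219]
```

The blank's outline matches the one predicted for it standing at the fence, and the short and thin blanks have not moved.

```bash
python3 -c "
from bench import *
print(hand_in())"
```

```text
the job is handed in; nothing more can be done
None
```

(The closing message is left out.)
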